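# Hang a hook-on parts basket in the ultrasonic bath

### The job

Pick up the blue hook-on basket by its upright tab and hook its bent lip over the near wall of the steel bath, on the bare stretch of rim clear of the orange spring bar, so that the basket hangs inside. Then, keeping it seated on the rim, slide it along under the spring bar until it pushes in the little sprung pin of the red end stop and sits right up against the end of its brass screw; feel for that end and do not ram it, then let go. Leave the bottles, the beaker and the vial alone.

Things in the scene. Friction and masses are not known exactly. Their poses are not given: they have to be found in the camera images.
- bath: steel ultrasonic bath, an open tank 150 mm (x) by 280 mm (y) by 110 mm high, fixed to the worktop; origin at the centre of its underside. Walls 4 mm thick, rim top at z = 110 mm, inner floor at 22 mm. The near wall, facing the robot, spans x = -75 to -71 mm; its rim is bare from y = -135 to +10 mm, with the spring bar and stop beyond that, towards +y.
- rim_entry (a point): point on the rim top in the middle of the near wall's thickness, on the bare stretch (bath frame -73, -35, 110 mm); a good place for the middle of the hook to come down (20 mm either way along y also serves). Axes as the bath's: the rim runs along y; slide towards +y.
- rim_stop: red end stop block, 24 x 14 x 16 mm, fixed on the near wall's rim, 98 to 106 mm towards +y from the bath's middle. Origin on the rim top, mid-wall, at the block's face that looks to -y; axes as the bath's. From that face an adjustable brass screw (11 mm thick, axis 7.5 mm above the rim) sticks out 4 to 34 mm towards -y; how far varies and is not measured: its end must be found by feel.
- clip (a joint): orange spring bar outside the near wall, 12 mm tall, its middle 10 mm below the rim top, y = 14 to 112 mm in the bath's frame, the first 30 mm flared outwards as a lead-in. Value: how far it is pushed off the wall (m): 0 at rest (2 mm gap), 0.002 with the lip flat on the wall, at most 0.008. It presses with 4 N plus 0.8 N per mm; sliding the lip under it drags with some 3 to 12 N.
- holder: blue hook-on basket, about 0.12 kg, 46 x 60 mm, 60 mm deep, 124 mm tall with its tab; origin at the centre of its underside, z up. On its -x side a hook 44 mm wide (y): back plate face at x = -23 mm, bend at z 72 to 84 mm, 4 mm thick lip at x = -35 to -31 mm hanging to z = 46 mm. The 8 mm slot takes the bath's wall, lip outside, basket inside: hung, its axes match the bath's.
- holder_grip (a point): centre of the basket's upright grip tab: a plate 8 mm thick (x), 30 mm wide (y), 40 mm tall (20 mm above and below this point); grasp it from above across its 8 mm thickness. Axes as the basket's.
- holder_seat (a point): middle of the slot's closed end: underside of the bend, 32 mm straight below the tab's centre; it rests on the rim top when hung. The bend, 12 mm tall, reaches 22 mm either side along y; its +y end meets the stop: first a light sprung pin (4 mm proud of the screw, 0.3 N rising to 1.9 N), then the rigid brass screw end, which is home. Keep the push on it under 20 N.
- wash_bottle: small white wash bottle with a red cap and spout, 202 mm tall, behind on the right; origin at its underside; leave alone
- beaker_250: glass beaker, 73 mm wide, 90 mm tall, left of the bath; origin at its underside; leave alone
- amber_bottle: brown bottle with an orange cap, 60 mm wide, 122 mm tall, left of the bath; origin at its underside; leave alone
- vial_1: vial with a yellow cap, 27 mm wide, 56 mm tall, behind on the right; origin at its underside; leave alone
Not all that is in view belongs to the job. What is shaped like the holder but turquoise is not meant.

How it is judged:
By the outcome, as a careful person would: the job done as asked, in the order asked, and still so for the second after the job is handed in, with the robot touching nothing.
It also fails if it takes over 72 s, if anything falls off the work surface, if the arm or the gripper's body presses on something with over 40 N, if the wrist force passes 120 N, or if a joint passes its speed limit or range.

### The arm

A 6-joint arm with a two-finger parallel gripper is mounted at the origin on a cart in front of the work surface, level with it; the furniture and walls round the work are solid. World frame = base frame: x ahead of the robot, y to its left, z up, the work surface at z = 0. Lengths are in m, angles in rad, forces in N, time in s.
With the tool pointing down it reaches from about 0.325 to 0.85 m from the base axis. Payload 4.4 kg.
Tool frame: the origin (TCP) lies between the finger pads; the fingertips stand 14 mm ahead of it and the grasp point (between the pads) lies 5 mm behind it; z points along the fingers, y is the line along which they close (so a half turn about z gives the same grasp; the last joint's range is limited). The gripper opens to 94 mm and grips with 3 to 60 N. Pads are 16 mm wide; open, the fingers measure 119 mm over their backs; the gripper's body (75 mm by 177 mm) begins 78 mm behind the grasp point.
Start: joints at [-1.347, 0.207, 1.542, -0, 1.393, -0.15], TCP at [0.21, -0.535, 0.219] pointing down, gripper open.
Joint ranges: [-2.73, 2.73], [-0.86, 2.22], [0.23, 2.46], [-1.11, 4.25], [0.08, 2.63], [-2.82, 2.82]. Speed limits (rad/s): [2.79, 2.79, 3.14, 3.14, 3.14, 3.14].

### API

Orientations are given as a unit quaternion [w, x, y, z].
In Python, from rig import manip gives the robot as it stands. Calls block until the motion is done:
- manip.goto(position, orientation): joint-space move of the TCP to a pose.
- manip.line_to(position, orientation=None, speed=0.15): straight line of the TCP; orientation=None keeps the orientation; speed is the mean speed in m/s.
- manip.set_joints(angles): joint-space move.
- manip.open() and manip.close_gripper(f_grip=None): open the fingers fully, or close them until they stop; f_grip is the grip in N (None keeps the last).
- manip.hold(seconds).
- manip.inverse_kinematics(position, orientation): joint angles nearest the present ones, or None.
- manip.observe(): the state.
- manip.get_image(name): name is "side" or "top"; returns the picture (384x512x3 uint8, blue, green, red); there is no depth.
- manip.camera_params(name): a dict with "vertical_fov" (degrees; the focal length in pixels is half the picture's height over the tangent of half this angle, whatever the lens; pixels are square), "cx", "cy" (the principal point, pixels), "R" (3x3) and "t" (3): a world point X has camera coordinates R X + t. Camera axes: x right, y down, z forward; pixel columns grow to the right and rows downward; lengths in m; the calibration is good to about 2 mm. A picture is of the moment at which its call begins. camera_params takes no time and is no camera call.
A pose or a line that the arm cannot do raises manip.PlanningError and nothing moves.
- manip.sign_off(): hands the job in; it is judged then, once.
The state is a dict: "time": time; "joint_positions": joint angles; "dq": joint speeds; "joint_efforts": joint torques, N m; "eef_pos": TCP position; "ee_rot": TCP orientation; "wrist_force": force on the tool from outside, world axes, zero at the start; "torque": the same for the moment, N m; "gripper_width": finger opening in m; "grip_force": force on a finger pad.
Only numpy, scipy, OpenCV 4.12 (cv2) and the standard library are available. Lean on these libraries where they do the work, as an engineer would, in place of code of your own. Each camera call takes 0.05 s, during which the arm holds its last target. There are 200 camera calls.

## Working session

There is one attempt and no reset: what is moved stays moved. The work goes in short steps, each a Python script; the robot and the scene stay as the last script left them, time stands still between calls to the robot, and variables do not carry over. Pictures are saved under pics/ and viewed, at most 10 in all, crops included, and the job is handed in when it is done.

```bash
mkdir -p pics; ls; python3 - <<'E'
from rig import manip
import cv2,numpy as np
for n in("side","top"):
    cv2.imwrite(f"pics/{n}0.png",manip.get_image(n)); print(n,manip.camera_params(n))
s=manip.observe();print(s)
E
```

```text
pics
side {'vertical_fov': 55.93992284031676, 'cx': 245.3034653022519, 'cy': 183.9854328423578, 'R': array([[-0.99527206, -0.09674406,  0.00860923],
       [-0.0509131 ,  0.4441772 , -0.89449118],
       [ 0.08271268, -0.8907004 , -0.4470027 ]]), 't': array([0.55315582, 0.0954462 , 1.0016094 ])}
top {'vertical_fov': 43.03125516637524, 'cx': 257.4343612413863, 'cy': 195.04236094013748, 'R': array([[ 0.02295495, -0.99968318,  0.01032561],
       [-0.9872637 , -0.02429375, -0.15722657],
       [ 0.15742761, -0.00658497, -0.98750858]]), 't': array([0.00386053, 0.59444137, 1.66304325])}
{'time': 0.1, 'joint_positions': array([-1.34750849e+00,  2.07343129e-01,  1.54279259e+00,  2.68327049e-06,
        1.39352436e+00, -1.50498788e-01]), 'dq': array([-0.00123762, -0.00164263, -0.00468543, -0.00168379,  0.00247514,
       -0.00116226]), 'joint_efforts': array([-4.10434486e-04, -3.71868646e+01, -2.82292825e+01,  6.98197796e-02,
        3.11239937e-02, -5.64153208e-05]), 'eef_pos': array([ 0.20979076, -0.53460695,  0.21841095]), 'ee_rot': array([-1.03307280e-03,  9.82585740e-01,  1.85806874e-01, -3.62935617e-05]), 'wrist_force': array([ 0.12445167, -0.08635449,  0.58874358]), 'torque': array([ 0.0520822 ,  0.01374325, -0.04333289]), 'grip_force': 0.0, 'gripper_width': 0.09387884795876306}
```

View pics/side0.png

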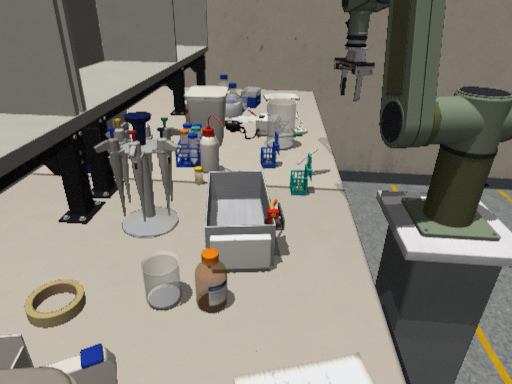

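View pics/top0.png

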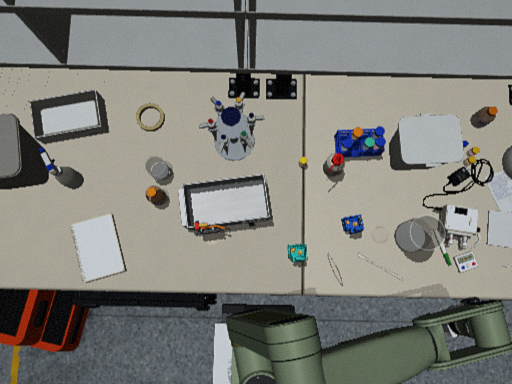

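The bath is at top (225,203), the blue basket at top (352,224) and side (270,152), and the turquoise decoy at top (297,253). Next I'll zoom in on both.

```bash
python3 - <<'E'
import cv2,numpy as np
s=cv2.imread("pics/side0.png");t=cv2.imread("pics/top0.png")
def c(i,x,y,w,h,k):return cv2.resize(i[y:y+h,x:x+w],(w*k,h*k),interpolation=cv2.INTER_CUBIC)
a=c(t,330,205,45,40,8);b=c(s,250,128,45,40,8)
d=c(t,170,165,120,80,6);
cv2.imwrite("pics/hold.png",np.hstack([a,b]));cv2.imwrite("pics/batht.png",d)
E
```

```text
(no output)
```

View pics/hold.png

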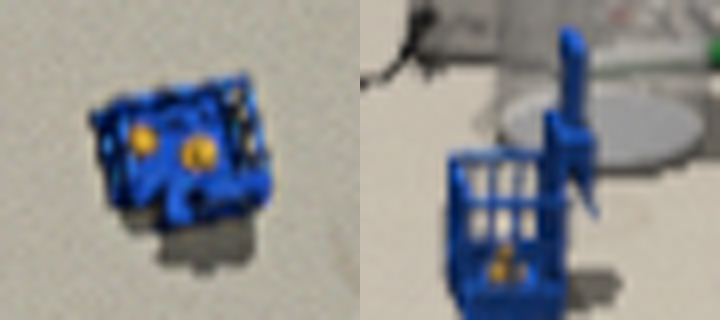

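View pics/batht.png

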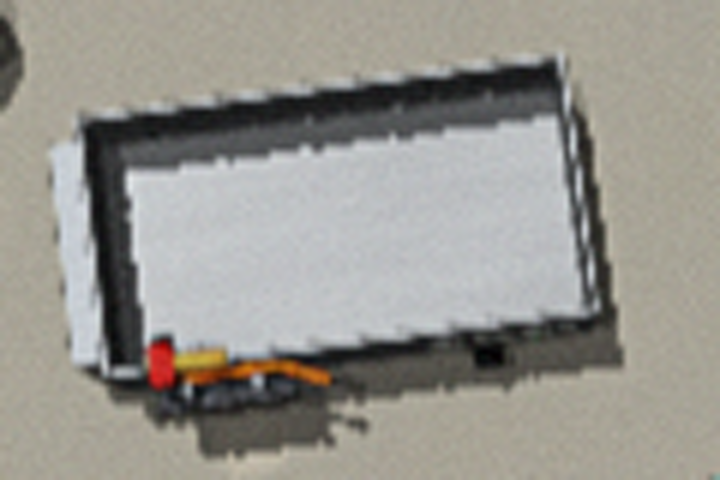

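Bath rim corners in the top crop are about (82,118), (563,55), (600,318) and (100,375), with the stop at the lower left. The basket's tab rises at side pixel (321,132), and the hook is on its -x side. I need enlargements of the side bath and the basket.

```bash
python3 - <<'E'
import cv2,numpy as np
s=cv2.imread("pics/side0.png");t=cv2.imread("pics/top0.png")
def c(i,x,y,w,h,k):return cv2.resize(i[y:y+h,x:x+w],(w*k,h*k),interpolation=cv2.INTER_CUBIC)
def br(i):return np.clip(i.astype(float)*1.0,0,255).astype(np.uint8)
a=c(s,198,165,96,112,5)   # 480x560
b=np.clip(255*(c(t,338,210,30,28,10)/255.)**.5,0,255).astype(np.uint8) #300x280
d=c(s,258,128,30,28,10)
cv2.imwrite("pics/z.png",np.hstack([a,np.vstack([b,d])]))
E
```

```text
(no output)
```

View pics/z.png

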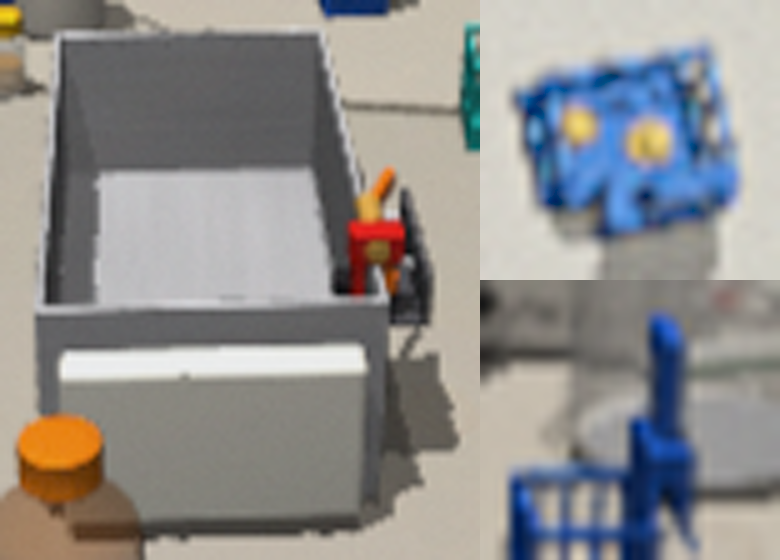

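Both views show all four rim corners of the bath. The basket's +x rim corners, tab top and bend are also readable. Next I'll solve the poses by least squares.

```bash
cat > vis.py <<'E'
import numpy as np
from rig import manip
from scipy.optimize import least_squares
P={n:manip.camera_params(n) for n in("side","top")}
for p in P.values(): p['f']=192/np.tan(np.radians(p['vertical_fov']/2))
def proj(n,X):
    p=P[n];c=p['R']@np.asarray(X,float)+p['t'];return p['f']*c[:2]/c[2]+[p['cx'],p['cy']]
def cast(n,uv,z):
    p=P[n];d=p['R'].T@np.array([(uv[0]-p['cx'])/p['f'],(uv[1]-p['cy'])/p['f'],1]);C=-p['R'].T@p['t']
    return C+d*(z-C[2])/d[2]
def tf(q,X):
    c,s=np.cos(q[2]),np.sin(q[2]);return np.array([q[0]+c*X[0]-s*X[1],q[1]+s*X[0]+c*X[1],X[2]])
def fit(obs,q0):
    return least_squares(lambda q:np.ravel([proj(n,tf(q,X))-uv for n,X,uv in obs]),q0,loss='soft_l1')
E
cat > m.py <<'E'
from vis import *
B=[('top',(.075,.14,.11),(82,118)),('top',(.075,-.14,.11),(563,55)),('top',(-.075,-.14,.11),(600,318)),('top',(-.075,.14,.11),(100,375))]
B=[(n,X,np.array(u)/6+[169.6,164.6]) for n,X,u in B]
S=[((.075,.14,.11),(38,308)),((-.075,.14,.11),(388,298)),((.075,-.14,.11),(57,35)),((-.075,-.14,.11),(322,32))]
S=[('side',X,np.array(u)/5+[197.6,164.6]) for X,u in S]
for o in (B,S,B+S):
    r=fit(o,[.5,.05,.1]);print('bath',r.x,np.round(r.fun,1))
Hh=[('top',(.023,.03,.06),np.array((37,92))/10+[337.6,209.6]),('top',(.023,-.03,.06),np.array((232,42))/10+[337.6,209.6]),
('side',(.023,.03,.06),np.array((33,188))/10+[257.6,127.6]),('side',(-.027,.015,.124),np.array((184,38))/10+[257.6,127.6])]
r=fit(Hh,[.45,-.25,.1]);print('holder',r.x,np.round(r.fun,1))
for X in[(-.031,.015,.124),(-.031,-.015,.124),(-.023,.015,.124),(-.023,-.015,.124),(-.035,.022,.084),(-.035,-.022,.084),(-.023,-.03,.06),(-.023,.03,.06)]:
    u=proj('top',tf(r.x,X));v=proj('side',tf(r.x,X));print(X,np.round((u-[337.6,209.6])*10+[480,0]),np.round((v-[257.6,127.6])*10+[480,280]))
E
python3 m.py
```

```text
bath [0.56285964 0.12514841 0.14561151] [-1.2 -0.6  0.6  0.2  0.  -0.1  0.2  0.5]
bath [0.56318919 0.12690314 0.15743017] [-0.6  0.2  0.6  0.3 -0.3 -0.7  0.3 -1. ]
bath [0.56303857 0.1259129  0.1528336 ] [-1.6 -0.3  0.2 -0.1 -0.1 -0.5  0.2  0.7 -0.7 -0.2  0.4  0.2  0.  -0.9
  0.6 -1.1]
holder [ 0.50751027 -0.31634603  0.20575866] [ 2.3 -2.2 -0.3 -0.3  1.4  6.2  0.4  2. ]
(-0.031, 0.015, 0.124) [654. 199.] [679. 338.]
(-0.031, -0.015, 0.124) [742. 183.] [663. 310.]
(-0.023, 0.015, 0.124) [649. 175.] [656. 338.]
(-0.023, -0.015, 0.124) [737. 159.] [641. 311.]
(-0.035, 0.022, 0.084) [612. 224.] [688. 452.]
(-0.035, -0.022, 0.084) [738. 201.] [665. 410.]
(-0.023, -0.03, 0.06) [737. 169.] [626. 466.]
(-0.023, 0.03, 0.06) [568. 200.] [656. 526.]
```

```bash
sed -i "s/('side',(.023,.03,.06)/('side',(.023,-.03,.06)/; s/^r=fit(Hh/Hh+=[('top',(-.035,.022,.084),np.array((128,235))\/10+[337.6,209.6])]\n&/" m.py; python3 m.py | tail -9
python3 - <<'E'
import cv2,numpy as np
from vis import *
# bath wall edge check: sample line lower/near rim in side is thin; holder tab mask in side
for n in("side","top"):
    im=cv2.imread(f"pics/{n}0.png");h=cv2.cvtColor(im,cv2.COLOR_BGR2HSV)
    m=cv2.inRange(h,(108,120,30),(130,255,255))
    x0,y0,w,hh=(258,128,40,45) if n=="side" else(335,205,40,40)
    print(n);
    for r in range(y0,y0+hh):
        xs=np.where(m[r,x0:x0+w])[0]
        if len(xs): print(r,''.join('#' if m[r,x0+i] else '.' for i in range(w)))
E
```

```text
holder [ 0.50439456 -0.31478575  0.23772116] [ 1.7 -1.  -1.   0.3 -0.5  0.4  1.3  2.1  0.3 -0. ]
(-0.031, 0.015, 0.124) [652. 209.] [689. 338.]
(-0.031, -0.015, 0.124) [740. 190.] [670. 311.]
(-0.023, 0.015, 0.124) [647. 185.] [666. 339.]
(-0.023, -0.015, 0.124) [734. 166.] [648. 312.]
(-0.035, 0.022, 0.084) [611. 235.] [699. 453.]
(-0.035, -0.022, 0.084) [736. 207.] [671. 411.]
(-0.023, -0.03, 0.06) [734. 175.] [631. 467.]
(-0.023, 0.03, 0.06) [566. 211.] [667. 527.]
side
132 .................###....................
133 .................###....................
134 .................###....................
135 .................###....................
136 ..................##....................
137 ..................##....................
138 ..................##....................
139 ..................##....................
140 ..................##....................
141 .................###....................
142 ...............#####....................
143 ...............#####....................
144 ...............######...................
145 ...............######............
[... 1156 characters left out ...]
#########..#.............
219 .......#################..#.............
220 .......####..##########...#.............
221 ........###....#########................
222 .........##....###....###..#............
223 .........##....##.....###..#............
224 ........###...###.....####.#............
225 ........##########....######............
226 ........#.#########..#######............
227 ..........###################...........
228 .........####################...........
229 .........####################...........
230 .........#####.#############............
231 ...............###########..............
232 ...............######...................
233 ...............##.......................
```

```bash
sed -i "s/(-.027,.015,.124),np.array((184,38))/(-.027,-.015,.124),np.array((185,36))/" m.py; python3 m.py | tail -9
cat > mv.py <<'E'
from vis import *
def quat(yaw):  # tool down, tool y (closing) along direction yaw(of holder x axis)
    # R = Rz(a) Rx(pi); tool y -> -Rz(a) y ; half-turn symmetric; need Rz(a) y = holder x => a = yaw-pi/2
    from scipy.spatial.transform import Rotation as R
    q=(R.from_euler('z',yaw)*R.from_euler('x',np.pi)).as_quat();return np.array([q[3],q[0],q[1],q[2]])
E
python3 - <<'E'
from mv import *
for a in(.23-np.pi/2,.23+np.pi/2): print(a,manip.inverse_kinematics([.48,-.32,.2],quat(a)),manip.inverse_kinematics([.49,.1,.2],quat(a-.08)))
E
```

```text
holder [ 0.50306708 -0.31385212  0.23866823] [ 1.4 -0.6 -1.3  0.7 -0.2  0.5 -0.2 -0.3  0.   0.4]
(-0.031, 0.015, 0.124) [650. 213.] [692. 339.]
(-0.031, -0.015, 0.124) [737. 194.] [674. 312.]
(-0.023, 0.015, 0.124) [644. 189.] [670. 340.]
(-0.023, -0.015, 0.124) [731. 170.] [652. 313.]
(-0.035, 0.022, 0.084) [608. 239.] [702. 454.]
(-0.035, -0.022, 0.084) [734. 211.] [675. 412.]
(-0.023, -0.03, 0.06) [732. 178.] [635. 468.]
(-0.023, 0.03, 0.06) [564. 215.] [671. 528.]
-1.3407963267948966 [-7.37986657e-01  2.26692753e-01  1.55846692e+00 -4.44089210e-16
  1.35643298e+00  2.17360600e+00] None
1.8007963267948965 [-0.73798666  0.22669275  1.55846692  0.          1.35643298 -0.96798666] [ 0.02808647  0.06410226  1.74404152  0.          1.33344887 -0.12191353]
```

```bash
python3 - <<'E'
from mv import *
print(cast('top',(337,160),.2),cast('top',(335,175),.05),cast('top',(303,161),.05))
h=np.array([.50307,-.31385,.23867]);g=tf(h,(-.027,0,.104));q=quat(h[2]+np.pi/2)
print(g)
manip.goto([g[0],g[1],.22],q);manip.line_to([g[0],g[1],.105],speed=.1)
import cv2
s=manip.get_image("side")[100:190,220:320];t=manip.get_image("top")[190:250,320:400]
cv2.imwrite("pics/pre.png",np.hstack([cv2.resize(s,(400,360),interpolation=2),cv2.resize(t,(400,300),interpolation=2)[:,:,:] if 0 else cv2.copyMakeBorder(cv2.resize(t,(400,300),interpolation=2),0,60,0,0,0)]))
o=manip.observe();print(o['time'],o['eef_pos'],o['wrist_force'])
E
```

```text
[ 0.69090742 -0.23573594  0.2       ] [ 0.67215017 -0.25439016  0.05      ] [ 0.71994894 -0.14080357  0.05      ]
[ 0.47683536 -0.32023308  0.104     ]
2.7917 [ 0.47736593 -0.32071996  0.10593441] [-0.66951547 -0.56621378 -0.13581959]
```

View pics/pre.png

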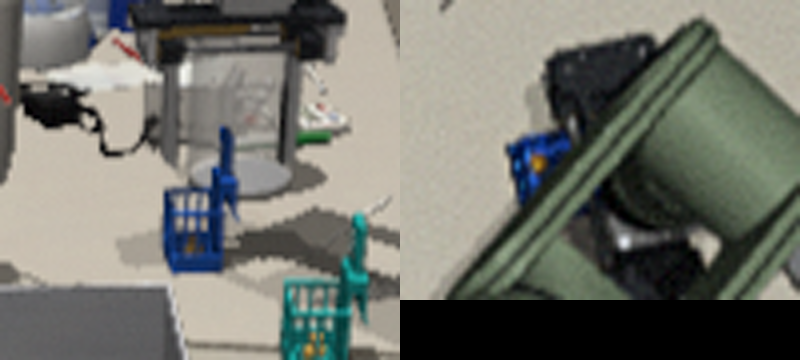

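```bash
python3 - <<'E'
from mv import *
o=manip.observe();p=o['eef_pos'];print(o['gripper_width'])
h=np.array([.50307,-.31385,.23867])
for X in [(-.027,-.0,.124),(-.074,0,.09),(.02,0,.09)]:
    print(X,(proj('side',tf(h,X))-[220,100])*4,(proj('top',tf(h,X))-[320,190])*5)
E
```

```text
0.09372235871253104
(-0.027, -0.0, 0.124) [227.10257325 128.83988093] [193.26617123 193.74425047]
(-0.074, 0, 0.09) [276.77188226 163.37362204] [199.50050294 266.12308567]
(0.02, 0, 0.09) [173.30718138 167.62236066] [165.56274399 130.86115152]
```

The side picture shows the fingertips at (173,168) and (277,163) straddling the tab at (227,128), as predicted. So I'll close, lift and carry to above the entry.

```bash
python3 - <<'E'
from mv import *
import cv2
manip.close_gripper(45);o=manip.observe();print(o['time'],o['eef_pos'],o['gripper_width'],o['grip_force'],o['wrist_force'])
p=o['eef_pos'];manip.line_to([p[0],p[1],.27],speed=.15)
o=manip.observe();print(o['wrist_force'],o['torque'])
b=np.array([.56304,.12591,.1528]);e=tf(b,(-.073,-.035,.11))
q=quat(b[2]+np.pi/2)
manip.goto([e[0],e[1],.27],q);manip.line_to([e[0],e[1],.235],speed=.1);manip.hold(.2)
o=manip.observe();print(o['time'],e,o['eef_pos'],o['gripper_width'],o['wrist_force'])
for n in("side","top"):cv2.imwrite(f"pics/{n}1.png",manip.get_image(n))
s=cv2.imread("pics/side1.png")[120:230,190:300];t=cv2.imread("pics/top1.png")[165:245,190:290]
cv2.imwrite("pics/ent.png",np.hstack([cv2.resize(s,(440,440),interpolation=2),cv2.copyMakeBorder(cv2.resize(t,(350,280),interpolation=2),0,160,0,0,0)]))
E
```

```text
4.0667 [ 0.47704641 -0.32037501  0.10514375] 0.00766011950761987 44.96952831745148 [ 0.23187146 -0.01740937  0.78205128]
[ 0.9137654  -0.14007783 -2.39282661] [-0.01318789 -0.06828937  0.02304709]
7.5 [0.49621775 0.08020675 0.11      ] [0.49690009 0.08011706 0.23597207] 0.007490732643254338 [ 0.2704978   0.00233398 -1.24624748]
```

View pics/ent.png

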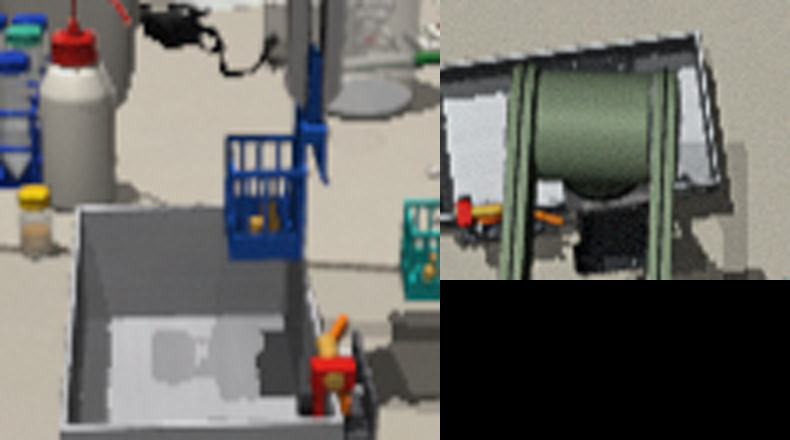

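The basket hangs level in the grip above the bath, with its lip bottom at side pixel (271,166). I'll lower it under guard.

```bash
cat >> mv.py <<'E'
def guarded(d,step,n,speed,stop):
    """step commanded TCP along d; stop(obs)->True halts."""
    global cmd
    for i in range(n):
        cmd=cmd+np.asarray(d)*step; manip.line_to(cmd,speed=speed); o=manip.observe()
        if stop(o): return o,True
    return o,False
E
python3 - <<'E'
import mv; from mv import *
o=manip.observe();p=o['eef_pos'];z0=p[2]-.10514;b=.1528
h=np.array([*tf([p[0],p[1],b],(.027,0,0))[:2],b])
for X in[(-.033,.022,.046),(-.023,.03,0),(.023,.03,0),(.023,-.03,.06)]:
    w=tf(h,X)+[0,0,z0];print(X,(proj('side',w)-[190,120])*4)
f0=o['wrist_force'];print('t0',o['time'])
mv.cmd=np.array([.4955,.0803,.235])
manip.line_to([.4955,.0803,.225],speed=.05);mv.cmd[2]=.225;manip.hold(.1)
f0=manip.observe()['wrist_force']
o,hit=guarded([0,0,-1],.005,15,.05,lambda o:np.linalg.norm(o['wrist_force']-f0)>5)
print(hit,o['time'],mv.cmd,o['eef_pos'],o['wrist_force']-f0)
E
```

```text
(-0.033, 0.022, 0.046) [320.28945036 185.62146512]
(-0.023, 0.03, 0) [302.63307246 259.93293212]
(0.023, 0.03, 0) [227.67576176 261.24589876]
(0.023, -0.03, 0.06) [222.98011544 133.21893607]
t0 7.6
False 11.8 [0.4955 0.0803 0.15  ] [0.49550637 0.08029918 0.14958492] [ 2.49467104  0.04393305 -1.2990137 ]
```

```bash
python3 - <<'E'
import mv; from mv import *
import cv2
mv.cmd=np.array([.4955,.0803,.150]);f0=np.array([.27,0,-1.25])
o,hit=guarded([0,0,-1],.001,12,.02,lambda o:(o['wrist_force']-f0)[2]>4)
print(hit,o['time'],mv.cmd,o['eef_pos'],o['wrist_force']-f0,o['torque'])
x=np.array([np.cos(.1528),np.sin(.1528),0])
manip.line_to(mv.cmd+.0008*x,speed=.02);o=manip.observe();print(o['time'],o['eef_pos'],o['wrist_force']-f0)
manip.get_image
s=manip.get_image("side")[120:230,190:300]
cv2.imwrite("pics/seat.png",cv2.resize(s,(440,440),interpolation=2))
E
```

```text
True 13.8 [0.4955 0.0803 0.142 ] [0.49562949 0.08029378 0.14311544] [-0.70741351  0.04898082  7.12937875] [ 0.02767079 -0.06560925  0.05604192]
14.05 [0.49565508 0.08030554 0.14308454] [-2.53986283 -0.22806539  9.03931078]
```

View pics/seat.png

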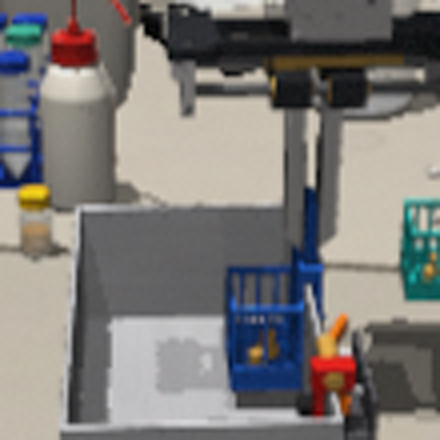

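Seated: the TCP is at z = 0.1431, as computed, and the picture shows the basket inside at (265,330). Now I'll slide in guarded steps, adjusting for side and vertical force as I go.

```bash
cat >> mv.py <<'E'
f0=np.array([.27,0,-1.25]);B=np.array([.56304,.12591,.1528])
ex=np.array([np.cos(B[2]),np.sin(B[2]),0]);ey=np.array([-ex[1],ex[0],0])
def loc(p): return np.array([(p-[B[0],B[1],0])@ex,(p-[B[0],B[1],0])@ey,p[2]])*1e3
def slide(step,n,speed,lim,every=1,jump=1e9):
    """slide +y with side and vertical compliance; halt when push exceeds lim, or grows by jump over the recent median."""
    global cmd
    hist=[]
    for i in range(n):
        cmd=cmd+ey*step; manip.line_to(cmd,speed=speed); o=manip.observe(); F=o['wrist_force']-f0
        fx,fy,fz=F@ex,F@ey,F[2]
        cmd=cmd+ex*np.clip(.00006*fx,-.0003,.0003)+[0,0,1]*np.clip(.00004*(fz-4),-.0002,.0002)
        L=loc(o['eef_pos']);C=loc(cmd);stop=-fy>lim or (len(hist)>3 and -fy>np.median(hist[-6:])+jump)
        if i%every==0 or stop: print('t%.2f cmd %s pos %s F %.1f %.1f %.1f w %.2f'%(o['time'],C.round(1),L.round(1),fx,fy,fz,o['gripper_width']*1e3))
        hist.append(-fy)
        if stop: print('STOP');break
    return o
E
python3 - <<'E'
import mv; from mv import *
mv.cmd=np.array([.4955,.0803,.142])+.0008*ex
slide(.004,7,.05,12); print();slide(.002,20,.04,14)
E
```

```text
Traceback (most recent call last):
  File "mv.py", line 23, in slide
    cmd=cmd+ex*np.clip(.00006*fx,-.0003,.0003)+[0,0,1]*np.clip(.00004*(fz-4),-.0002,.0002)
                                               ~~~~~~~^~~~~~~~~~~~~~~~~~~~~~~~~~~~~~~~~~~~
TypeError: can't multiply sequence by non-int of type 'numpy.float64'
```

```bash
sed -i 's/+\[0,0,1\]\*np.clip/+np.array([0,0,1])*np.clip/' mv.py
python3 - <<'E'
import mv; from mv import *
mv.cmd=np.array([.4955,.0803,.142])+.0008*ex+.004*ey
slide(.004,6,.05,12); print();slide(.002,20,.04,14)
print(repr(mv.cmd))
E
```

```text
t14.60 cmd [-72.9 -26.8 142.1] pos [-72.8 -28.  143.1] F -0.4 -4.3 6.9 w 7.84
t14.85 cmd [-72.9 -22.8 142.3] pos [-72.8 -23.8 143.1] F -0.4 -3.0 7.9 w 7.55
t15.10 cmd [-73.  -18.8 142.4] pos [-72.8 -19.6 143.1] F -0.2 -3.5 7.5 w 7.92
t15.35 cmd [-73.  -14.8 142.6] pos [-72.9 -15.3 143.1] F -0.7 -4.1 7.9 w 7.71
t15.60 cmd [-73.1 -10.8 142.7] pos [-73.  -11.  143.1] F -1.3 -2.6 6.1 w 7.55
t15.85 cmd [-73.1  -6.8 142.8] pos [-73.   -6.9 143.1] F 0.2 -3.1 7.9 w 7.63

t16.10 cmd [-73.1  -4.8 142.9] pos [-73.1  -4.9 143.1] F -0.3 -2.5 6.5 w 7.76
t16.35 cmd [-73.1  -2.8 143. ] pos [-73.2  -2.8 143.1] F 0.1 -3.8 5.9 w 7.69
t16.60 cmd [-73.2  -0.8 143. ] pos [-73.2  -0.7 143.1] F -1.6 -3.8 5.7 w 7.81
t16.85 cmd [-73.2   1.2 143.2] pos [-73.2   1.4 143.1] F -0.5 -3.1 6.5 w 7.67
t17.10 cmd [-73.2   3.2 143.2] pos [-73.3   3.5 143.1] F -0.3 -3.0 6.4 w 7.60
t17.35 cmd [-73.3   5.2 143.3] pos [-73.4   5.5 143.1] F -1.5 -3.1 4.6 w 7.31
t17.60 cmd [-73.3   7.2 143.3] pos [-73.4   7.5 143.1] F 0.5 -2.1 5.2 w 7.37
t17.85 cmd [-73.3   9.2 143.3] pos [-73.5   9.5 143.1] F 0.2 -2.9 4.5 w 7.85
t18.10 cmd 
[... 258 characters left out ...]
71.4  16.2 143.2] F 3.4 -5.6 0.5 w 7.73
t19.10 cmd [-72.4  19.2 142.7] pos [-71.   18.  143.2] F 4.0 -6.0 -0.2 w 7.31
t19.35 cmd [-72.2  21.2 142.5] pos [-70.5  19.7 143.2] F 3.5 -7.1 0.7 w 7.57
t19.60 cmd [-72.   23.2 142.4] pos [-70.2  21.3 143.3] F 3.2 -7.9 1.2 w 7.77
t19.85 cmd [-71.8  25.2 142.4] pos [-70.1  22.6 143.2] F 3.1 -9.8 2.2 w 7.64
t20.10 cmd [-71.5  27.2 142.3] pos [-70.1  25.6 143.2] F 4.1 -6.6 3.8 w 7.73
t20.35 cmd [-71.4  29.2 142.3] pos [-70.1  27.5 143.2] F 2.6 -7.0 3.2 w 7.42
t20.60 cmd [-71.3  31.2 142.3] pos [-70.1  29.3 143.2] F 1.8 -8.0 4.3 w 7.89
t20.85 cmd [-71.2  33.2 142.3] pos [-70.   31.2 143.2] F 1.6 -7.5 3.3 w 8.09
array([0.48762847, 0.1478894 , 0.14229486])
```

```bash
python3 - <<'E'
import mv; from mv import *
mv.cmd=np.array([0.48762847, 0.1478894 , 0.14229486])
slide(.001,7,.03,14,2);print();slide(.0007,70,.03,14,2,jump=5)
print(repr(mv.cmd))
E
```

```text
t21.10 cmd [-71.1  34.2 142.3] pos [-70.   31.9 143.2] F 2.1 -8.7 4.2 w 7.62
t21.60 cmd [-70.9  36.2 142.4] pos [-70.   33.7 143.2] F 1.9 -9.3 5.4 w 7.78
t22.10 cmd [-70.7  38.2 142.5] pos [-70.   35.7 143.2] F 1.9 -8.8 5.0 w 7.34
t22.60 cmd [-70.7  40.2 142.6] pos [-70.   37.7 143.2] F 0.5 -8.5 4.7 w 7.63

t22.85 cmd [-70.6  40.9 142.6] pos [-70.   38.4 143.2] F 0.6 -10.0 4.3 w 7.80
t23.35 cmd [-70.5  42.3 142.6] pos [-70.   39.7 143.2] F 0.4 -9.2 5.3 w 7.58
t23.85 cmd [-70.4  43.7 142.7] pos [-70.   41.1 143.2] F 1.7 -9.0 5.2 w 7.91
t24.35 cmd [-70.3  45.1 142.8] pos [-69.9  42.5 143.2] F 0.7 -9.9 5.0 w 7.66
t24.85 cmd [-70.2  46.5 142.8] pos [-69.9  43.9 143.2] F 1.1 -8.8 5.3 w 7.87
t25.35 cmd [-70.1  47.9 142.9] pos [-69.9  45.2 143.2] F 1.1 -9.3 4.8 w 7.82
t25.85 cmd [-70.1  49.3 142.9] pos [-69.9  46.6 143.2] F -0.3 -9.1 4.8 w 7.59
t26.35 cmd [-70.1  50.7 143. ] pos [-69.9  47.8 143.2] F 0.2 -9.9 4.2 w 7.64
t26.85 cmd [-70.   52.1 143. ] pos [-69.9  49.  143.2] F 0.9 -10.5 4.3 w 8.02
t27.35 cmd [-69.9  53.5 143.1] pos [-69.9  50.2 143.3] F 1.5 -11.7 5.1 w 7.72
t27.85 cmd [-69.9  54.9 143.1] pos [-69.9  50.5 143.3] F -0.9 -13.8 4.0 w 7.76
t28.10 cmd [-69.9  55.6 143.1] pos [-69.9  50.6 143.3] F -0.4 -16.2 4.6 w 7.79
STOP
array([0.48547177, 0.17022133, 0.14308102])
```

Pin contact was at about 46.6 mm. The force then ramped by about 2 N over 4 mm and met a rigid stop at 50.5 mm. I'll confirm with one small push, relax the load, release and retreat.

```bash
python3 - <<'E'
import mv; from mv import *
import cv2
c=np.array([0.48547177, 0.17022133, 0.14308102])
def at(d):
    manip.line_to(c+d*1e-3*ey,speed=.02);o=manip.observe();F=o['wrist_force']-f0
    print(d,round(o['time'],2),loc(o['eef_pos']).round(2),F@ex,F@ey,F[2]);return F@ey
at(.6)
for d in(-.7,-1.4,-2.1,-2.8,-3.4,-4,-4.6):
    if at(d)>-2.5:break
manip.open();o=manip.observe();print(o['time'],o['eef_pos'],o['wrist_force'],o['gripper_width'])
p=o['eef_pos'];manip.line_to([p[0],p[1],.30],speed=.12)
p=p-.12*ey
manip.goto([p[0]-.06,p[1]-.2,.3],quat(B[2]+np.pi/2));manip.hold(.5);print(manip.observe()['time'])
s=manip.get_image("side");t=manip.get_image("top");cv2.imwrite("pics/side2.png",s);cv2.imwrite("pics/top2.png",t)
cv2.imwrite("pics/fin.png",np.hstack([cv2.resize(s[160:240,220:300],(400,400),interpolation=2),cv2.resize(t[180:260,180:260],(400,400),interpolation=2)]))
E
```

```text
0.6 28.35 [-69.9   50.62 143.31] -0.1540362331712703 -16.845717784479852 4.30242439531942
-0.7 28.6 [-69.93  50.5  143.27] -0.5503481855546767 -14.042562866184245 4.719778567397233
-1.4 28.85 [-69.91  50.43 143.26] 0.550995071718083 -12.522124189585238 4.117298208541372
-2.1 29.1 [-69.9   50.36 143.25] 0.5904786927947794 -10.999573840891522 3.6219999428709544
-2.8 29.35 [-69.93  50.28 143.21] -0.5635939482825766 -9.024116962802337 3.972047492114964
-3.4 29.6 [-69.93  50.21 143.18] 0.9031808003801078 -7.947289738544396 3.3932196565043617
-4 29.85 [-69.89  50.13 143.21] 0.6456464104645415 -5.908261063998697 3.7283600784971456
-4.6 30.1 [-69.94  50.07 143.16] 1.1717817899604959 -5.982604863973045 3.515356182739626
31.4583 [0.4861642  0.16567788 0.14306759] [-0.29083888  1.20870704  0.57990811] 0.0937681914492968
34.6417
```

View pics/fin.png

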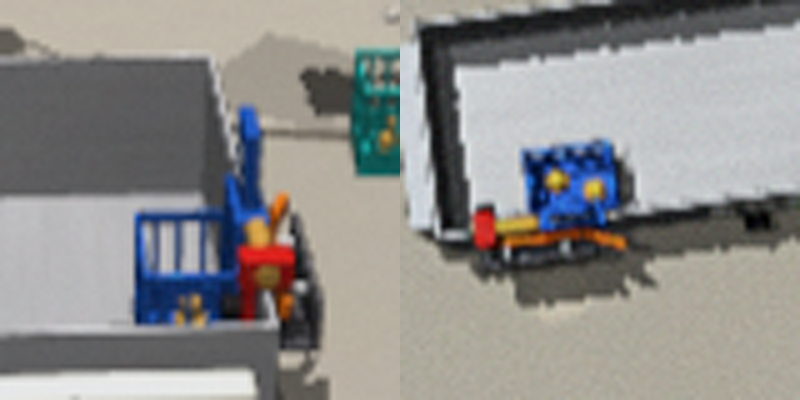

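The picture shows the basket hanging level inside, with its lip under the spring bar. Its bend meets the brass screw at top crop (540,225), and the arm is clear. I'm handing it in.

```bash
python3 -c "
from rig import manip
print(manip.sign_off())"
```

```text
the job is handed in; nothing more can be done
None
```

The blue basket hangs inside the bath, slid under the spring bar until it met the rigid end of the brass screw (about 6–8 N on it, judged by feel), then released and handed in at about 35 s; the bottles, beaker and vial were not touched.

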